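# Secure the bottle in its case: fold the neck flap down, shut the lid

## Robot

A 6-joint arm with a two-finger parallel gripper is mounted at the origin on the work surface; the furniture and walls round the work are solid. World frame = base frame: x ahead of the robot, y to its left, z up, the work surface at z = 0. Lengths are in mm, angles in rad, forces in N, time in s.
With the tool pointing down it reaches from about 400 to 925 mm from the base axis. Payload 12.5 kg.
Tool frame: the origin (TCP) lies midway between the tips of the shut fingers; the grasp point (between the pads) lies 19 mm behind it (env.tcp_to_grasp is the distance from the TCP to the grasp point, in mm); z points along the fingers, y is the line along which they close (so a half turn about z gives the same grasp; the last joint's range is limited). The gripper opens to 95 mm and grips with 3 to 60 N. Pads are 20 mm wide; open, the fingers measure 119 mm over their backs; the gripper's body (75 mm by 180 mm) begins 59 mm behind the grasp point.
Start: joints at [-1.315, 0.491, 1.559, -0, 1.092, -0.106], TCP at [221.247, -584.548, 214.661] pointing down, gripper open.
Joint ranges: [-3.1, 3.1], [-0.84, 2.19], [0.05, 2.79], [-1.13, 4.28], [0.06, 2.93], [-2.69, 2.69]. Speed limits (rad/s): [2.22, 2.22, 2.79, 3.14, 3.14, 3.14].

## Interface

Orientations are given as [roll, pitch, yaw] about the fixed x, y, z axes, in that order (R = Rz(yaw) Ry(pitch) Rx(roll)).
In Python, from cell import env gives the robot as it stands. The module is installed in compiled form; this text tells all that it offers.
- The arm moves only by the tool step_arm, never from a script. Its argument "plan" is a list that holds one entry, the list of rows, each a list of 5 numbers: the shift along the tool's x, y, z in mm, then the turn about the tool's z in degrees, then the opening, from -1 (shut) to 1 (fully open). A call has 1 to 8 rows; each row is the pose to reach, as a shift and turn from the pose commanded when the call began, along the tool's axes at that moment; what a row does not reach only later rows make up. A row lasts 1/12 s, in which the tool goes at most 41.7 mm and 7.16 degrees, less where a joint would pass 70% of its speed; a pose out of reach is approached as far as the arm can. A call with a gripper value outside its range is refused whole. The fingers move at their own pace and stop on an object; the grip force is fixed at half the most. Time passes only in rows, so rows that repeat a pose let the fingers close. It gives the time, the measured TCP pose, the force, the opening and the grip force at its end, in the units of the state.
- env.state(): the state, without advancing time (a new reading comes with each control period).
- env.read_camera(name): name is "side" or "top"; returns the picture (480x640x3 uint8, blue, green, red); there is no depth.
- env.get_calibration(name): a dict with "K" (3x3 intrinsics, pixels), "D" ([k1, k2, p1, p2, k3] as OpenCV has them; the pictures are not rectified), "extrinsics" (4x4, takes a point from world to camera coordinates). Camera axes: x right, y up, looking along -z (the intrinsics and any distortion apply to the point x, -y, -z); pixel columns grow to the right and rows downward; lengths in mm; the calibration is good to about 2 mm. A picture is of the moment at which its call begins. get_calibration takes no time and is no camera call.
- env.job_done(): hands the job in; it is judged then, once.
The state is a dict: "t": time; "joints": joint angles; "qvel": joint speeds; "tau": joint torques, N m; "eef_pos": TCP position; "tcp_rot": TCP orientation; "ft_force": force on the tool from outside, world axes, zero at the start; "moment": the same for the moment, N m; "opening": opening from 0.0 (shut) to 1.0 (fully open); "grip_force": force on a finger pad.
Only numpy, scipy, OpenCV 4.12 (cv2) and the standard library are available. Lean on these libraries where they do the work, as an engineer would, in place of code of your own. Each camera call takes 0.05 s, during which the arm holds its last target. There are 200 camera calls.

## Task

The wine bottle lies ready in its open wooden case. Push the upright dark wooden flap all the way down over the bottle's neck so that it holds the bottle, and only then swing the case's lid over and press it fully shut without slamming it. Nothing is to be lifted: leave the bottle lying where it is in the case and do not disturb the other things on the table.

Things in the scene. Friction and masses are not known exactly. Their poses are not given: they have to be found in the camera images.
- case: light oak single-bottle case, fixed to the table, 104 (x) x 326 (y) x 88 mm high without lid; walls 9 mm, floor 8 mm. Origin: centre of its underside on the table. +x points from the near long wall to the far, hinged one; +y along the case away from the neck end (the flap is at the -y end); z up
- lid (a joint): angle of the lid, rad: 0 = shut, lying on the rim; about 1.57 = upright; starts 1.50 to 1.75, stop at 1.95. Stiff friction hinge: it stays where it is left and does not fall, so it must be pushed all the way; 1 to 3 N at its free edge move it. It cannot pass the flap while that stands up
- lid_hinge (a point): point on the lid's hinge line (parallel to the case's y) at mid-length: 55.5 mm from the case's origin in its x, 88.5 mm up. The lid is an oak board 108 mm wide x 330 mm long (in case y); its inner face lies 0.6 mm and its outer face 10.6 mm from the hinge line, so when shut its top is 99 mm above the table
- lid_edge (a point): middle of the lid's free long edge, half-way through its thickness, 112.5 mm from the hinge line; when the lid is shut it is over the near long wall, 94 mm above the table
- flap (a joint): angle of the flap, rad: 0 = folded down, level inside the case over the neck, its top 75.5 mm above the table (12.5 mm below the rim); about 1.57 = upright; starts 1.58 to 1.70, leaning slightly to -x of the case; stop at 1.75. Stiff friction hinge: it stays where it is left; about 1 N at its free edge moves it
- flap_hinge (a point): middle of the flap's hinge line (parallel to the case's y), inside the near long wall: at case x = -34, y = -122, z = 69.5 mm. The flap is a dark walnut board 30 mm wide (case y), 12 mm thick (6 mm either side of the hinge line), reaching 75 mm from the hinge; it swings from upright towards +x of the case and down
- flap_edge (a point): middle of the flap's free edge, 75 mm from its hinge line; when upright it is about 144 mm above the table, 56 mm above the rim
- bottle_mid (a point): centre of the dark wine bottle (75 dia x 296 mm) that lies loose in the case along its y with the neck to -y, in a slotted block under the flap; this point is half-way along its axis, 45 mm above the table, within 6 mm of the case's middle
- cork_a: natural cork standing on the table, 24 dia x 45 high, in front of the right end of the case; loose, to be left alone. Origin: centre of its underside
- cork_b: natural cork like cork_a, standing to the right of the case, next to the capsule; loose, to be left alone. Origin: centre of its underside
- corkscrew: folded black waiter's corkscrew, 33 x 110 x 11 mm, lying in front of the case; loose, to be left alone. Origin: centre of its underside
- capsule_stick: stick of nested dark red bottle capsules lying flat, 34 x 186 x 34 mm, to the right; loose, to be left alone. Origin: centre of its underside
- capsule: single dark red bottle capsule standing, 34 dia x 58 mm, to the right; loose, to be left alone. Origin: centre of its underside

How it is judged:
By the outcome, as a careful person would: the job done as asked, in the order asked, and still so for the second after the job is handed in, with the robot touching nothing.
It also fails if it takes over 48 s, if anything falls off the work surface, if the arm or the gripper's body presses on something with over 40 N, if the wrist force passes 120 N, or if a joint passes its speed limit or range.

## Working session

There is one attempt and no reset: what is moved stays moved. The work goes in short steps, Python scripts to look and compute and a tool call to move; the robot and the scene stay as the last step left them, time stands still between calls to the robot, and variables do not carry over. Pictures are saved under pics/ and viewed, at most 10 in all, crops included, and the job is handed in when it is done.

Besides the shell and the picture viewer there is one more tool, called after "Emit:" in YAML: its name, and indented under it one key for each argument. step_arm: Moves the arm, as the interface text tells. Its arguments: {"type":"object","properties":{"plan":{"type":"array"}},"required":["plan"]}

```bash
mkdir -p pics; python3 - <<'E'
from cell import env
import cv2,numpy as np
for n in("top","side"):
    cv2.imwrite(f"pics/{n}0.png",env.read_camera(n))
    c=env.get_calibration(n);E=np.array(c["extrinsics"]);print(n,np.round(c["K"],1).tolist(),np.round(c["D"],3),"cam",np.round(-E[:3,:3].T@E[:3,3]),np.round(E[:3,:3],2).tolist())
s=env.state();print(s["t"],s["eef_pos"],s["tcp_rot"],s["ft_force"],s["opening"])
E
```

```text
top [[517.6, 0.0, 320.5], [0.0, 517.6, 245.5], [0.0, 0.0, 1.0]] [-0.077  0.     0.     0.     0.   ] cam [458. -53. 951.] [[-0.02, -1.0, -0.02], [1.0, -0.02, 0.05], [-0.05, -0.02, 1.0]]
side [[467.1, 0.0, 316.4], [0.0, 467.1, 238.5], [0.0, 0.0, 1.0]] [-0.117  0.     0.     0.     0.   ] cam [ 499. -822.  484.] [[1.0, 0.01, 0.02], [-0.02, 0.47, 0.88], [-0.0, -0.88, 0.47]]
0.1 [ 221.1919369  -584.34963429  214.12322807] [-3.14063707e+00 -8.81896414e-05  3.61789034e-01] [ 0.79257836  0.52948906 -0.25035228] 0.9990804234562005
```

View pics/top0.png

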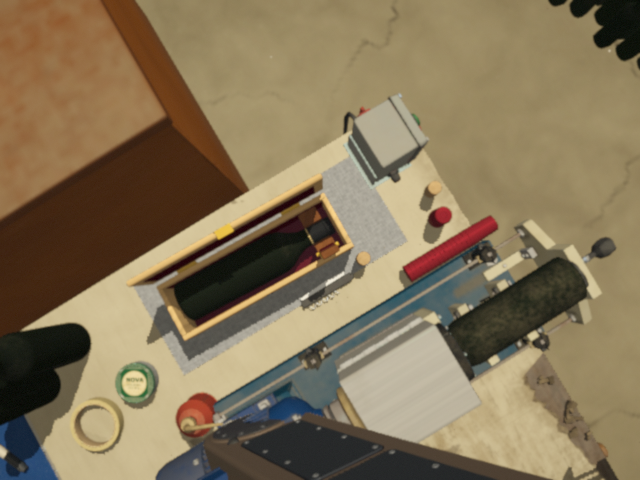

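View pics/side0.png

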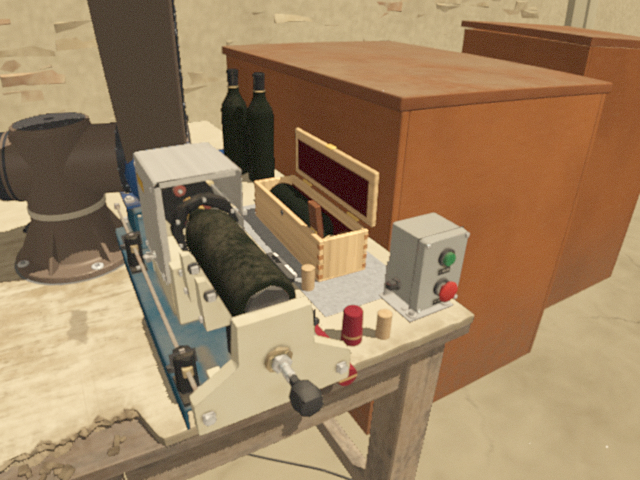

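The top view shows the case with its rim corners near (183,338) and (353,247), the flap at about (327,247) and the lid upright along (130,283) to (322,180). The side view shows the flap at about (315,217). Next I'll enlarge the case in both views.

```bash
cat > h.py <<'E'
import cv2,numpy as np
from cell import env
def ray(n,uv):
    c=env.get_calibration(n);E=np.array(c["extrinsics"])
    p=cv2.undistortPoints(np.array([[uv]],float),np.array(c["K"]),np.array(c["D"]))[0,0]
    d=E[:3,:3].T@np.array([p[0],-p[1],-1]);return -E[:3,:3].T@E[:3,3],d
def onz(n,uv,z):
    o,d=ray(n,uv);return o+d*(z-o[2])/d[2]
def proj(n,P):
    c=env.get_calibration(n);E=np.array(c["extrinsics"]);q=np.atleast_2d(P)@E[:3,:3].T+E[:3,3]
    q=q*[1,-1,-1];return cv2.projectPoints(q.reshape(-1,1,3),np.zeros(3),np.zeros(3),np.array(c["K"]),np.array(c["D"]))[0].reshape(-1,2)
def crop(n,x,y,w,h,f,out):
    im=env.read_camera(n)[y:y+h,x:x+w];cv2.imwrite(out,cv2.resize(im,None,fx=f,fy=f,interpolation=cv2.INTER_CUBIC))
E
python3 - <<'E'
from h import *
a=cv2.resize(cv2.imread("pics/top0.png")[165:355,120:380],None,fx=3,fy=3,interpolation=2);cv2.imwrite("pics/t1.png",a)
a=cv2.resize(cv2.imread("pics/side0.png")[120:290,240:400],None,fx=3.5,fy=3.5,interpolation=2);cv2.imwrite("pics/s1.png",a)
E
```

```text
(no output)
```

View pics/t1.png

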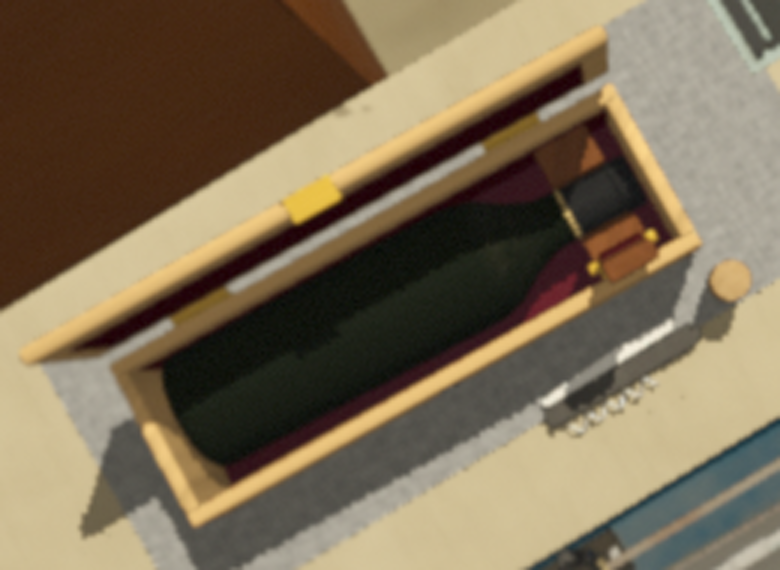

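View pics/s1.png

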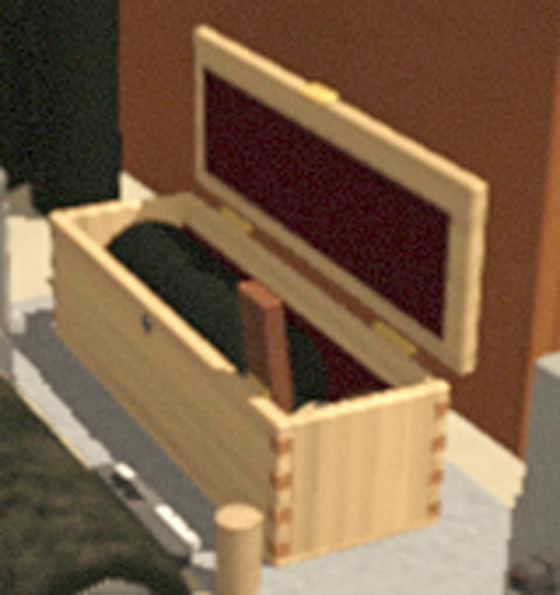

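The top crop shows the rim's outer corners at crop (195,525), (700,243), (608,87) and (112,365). The flap's top is near (628,258), and the lid's free edge runs from (22,355) to (605,30). In the side crop the flap's top is near (262,287), and the lid's free edge runs from (200,30) to (483,185).

```bash
cat >> h.py <<'E'
T=lambda x,y:(120+x/3,165+y/3)
S=lambda x,y:(240+x/3.5,120+y/3.5)
def tri(a,b):
    (o1,d1),(o2,d2)=ray("top",a),ray("side",b);d1/=np.linalg.norm(d1);d2/=np.linalg.norm(d2)
    s=np.linalg.lstsq(np.c_[d1,-d2],o2-o1,rcond=None)[0];p,q=o1+d1*s[0],o2+d2*s[1];return (p+q)/2,np.linalg.norm(p-q)
E
python3 - <<'E'
from h import *
np.set_printoptions(precision=1,suppress=True)
c=np.array([onz("top",T(*p),88) for p in((195,525),(700,243),(608,87),(112,365))]);print(c)
cs=np.array([onz("side",S(*p),88) for p in((283,420),(445,385),(52,212))]);print("side NR FR NL",cs)
NL,NR,FR,FL=c;print("len",np.linalg.norm(NR-NL),np.linalg.norm(FR-FL),"wid",np.linalg.norm(FR-NR),np.linalg.norm(FL-NL))
o=c.mean(0);y=(NL-NR)+(FL-FR);x=np.array([y[1],-y[0],0]);
x/=np.linalg.norm(x);y/=np.linalg.norm(y)
print("o",o,"x",x,"y",y,"yaw",np.arctan2(x[1],x[0]))
O=o*[1,1,0]
C=lambda a,b,z:O+a*x+b*y+[0,0,z]
loc=lambda P:np.array([(P-O)@x,(P-O)@y,P[2]])
print("flap",*[ (v,loc(v)) for v in [tri(T(628,258),S(264,290))[0]]],tri(T(628,258),S(264,290))[1])
for a,b in(((22,355),(200,32)),((605,32),(485,187))):
    P,e=tri(T(*a),S(*b));print("lid",P,loc(P),e)
print("predicted flap top px",(proj("top",C(-36,-122,144))-[120,165])*3,(proj("side",C(-36,-122,144))-[240,120])*3.5)
print("start rot pts: cork",onz("top",T(730,278),45),"box",onz("top",(385,130),110))
E
```

```text
[[351.7 190.1  88. ]
 [503.6 -94.4  88. ]
 [592.  -44.9  88. ]
 [441.5 236.6  88. ]]
side NR FR NL [[508.3 -92.2  88. ]
 [594.4 -49.2  88. ]
 [355.3 189.6  88. ]]
len 322.50541935255796 319.23850542810163 wid 101.35209984750671 101.16816117305096
o [472.2  71.8  88. ] x [0.9 0.5 0. ] y [-0.5  0.9  0. ] yaw 0.49064313318452424
flap (array([495.4, -54.1, 142.8]), array([ -38.9, -122. ,  142.8])) 3.5335648225780414
lid [449.9 245.8 195.9] [ 62.3 163.9 195.9] 1.3825479563493137
lid [604.7 -45.3 198. ] [  61.7 -165.7  198. ] 5.082261774489739
predicted flap top px [[625.1 249.6]] [[265.6 287. ]]
start rot pts: cork [ 485.1 -113.5   45. ] box [ 693.2 -150.2  110. ]
```

```bash
cat >> h.py <<'E'
YAW=.4906;O=np.array([473.,71.8,0]);X=np.array([np.cos(YAW),np.sin(YAW),0]);Y=np.array([-X[1],X[0],0])
C=lambda a,b,z:O+a*X+b*Y+[0,0,z]
loc=lambda P:np.array([(P-O)@X,(P-O)@Y,P[2]])
E
python3 - <<'E'
from h import *
np.set_printoptions(precision=1,suppress=True)
P,e=tri((165,122),(402,97));print("cabinet corner",P,loc(P),e)
P,e=tri((0,217),(225,50));print("cabinet left top",P,loc(P),e)
for z in(150,): print("box near corner", [ (loc(onz("top",p,z))) for p in((352,132),(380,168),(426,140),(397,96))])
P,e=tri((380,168),(390,250));print(P,loc(P),e)
print("machine box heights", tri((338,376),(135,152)), tri((415,318),(240,160)))
s=env.state();print(s["eef_pos"],loc(s["eef_pos"]))
print("target hover flap",C(-75,-122,250))
E
```

```text
cabinet corner [666.3 158.  292.3] [211.1 -15.1 292.3] 10.62952860798818
cabinet left top [408.4 264.4 402.7] [ 33.8 200.3 402.7] 243.16667664518923
box near corner [array([ 104.5, -243.4,  150. ]), array([  33.1, -253.3,  150. ]), array([  36.6, -338.6,  150. ]), array([ 120.4, -334.3,  150. ])]
[ 628.1 -140.9   98.8] [  36.6 -260.7   98.8] 7.726838545412191
machine box heights (array([258.7, -82.6, 237.6]), np.float64(123.35787971908549)) (array([ 391.1, -167.1,  259.1]), np.float64(11.980874433614545))
[ 221.2 -584.3  214.1] [-531.3 -460.1  214.1]
target hover flap [464.3 -71.1 250. ]
```

```bash
cat >> h.py <<'E'
from scipy.spatial.transform import Rotation as Rn
def rel(*targets):
    s=env.state();R=Rn.from_euler("xyz",s["tcp_rot"]).as_matrix();p=np.array(s["eef_pos"])
    print("t",round(s["t"],2),"loc",np.round(loc(p),1),"F",np.round(s["ft_force"],1),"turn to case",round(np.degrees(s["tcp_rot"][2]-YAW),2))
    for t in targets: print(t,np.round(R.T@(C(*t)-p),1))
E
python3 -c "
from h import *
rel((-531,-460,380),(-80,-122,380))"
```

```text
t 0.1 loc [-531.3 -460.1  214.1] F [ 0.8  0.5 -0.3] turn to case -7.38
(-531, -460, 380) [   0.3   -0.3 -165.9]
(-80, -122, 380) [ 404.1 -393.4 -165.5]
```

Emit:
step_arm:
  plan:
    - [[0,0,-40,-4,-1],[0,0,-80,-7.4,-1],[0,0,-120,-7.4,-1],[0,0,-160,-7.4,-1],[0,0,-160,-7.4,-1]]

```text
t: 0.52
eef_pos: [221.7, -585.8, 382.6]
tcp_rot: [3.131, 0.003, 0.491]
ft_force: [0.4, -0.3, 1.7]
opening: 0.705
grip_force: 0.0
```

```bash
python3 -c "
from h import *
rel((-80,-122,380),(-80,-122,250))"
```

```text
t 0.52 loc [-531.5 -461.6  382.6] F [ 0.4 -0.3  1.7] turn to case 0.03
(-80, -122, 380) [ 451.7 -339.4   -2.3]
(-80, -122, 250) [ 452.  -340.8  127.7]
```

Emit:
step_arm:
  plan:
    - [[31,-24,0,0,-1],[62,-47,0,0,-1],[94,-71,0,0,-1],[126,-95,0,0,-1],[158,-119,0,0,-1],[190,-143,0,0,-1],[222,-167,0,0,-1],[254,-191,0,0,-1]]

```text
t: 1.18
eef_pos: [355.4, -294.4, 374.3]
tcp_rot: [-3.141, 0.0, 0.491]
ft_force: [1.3, -0.8, -0.8]
opening: 0.147
grip_force: 0.0
```

Emit:
step_arm:
  plan:
    - [[32,-24,0,0,-1],[64,-48,0,0,-1],[96,-72,0,0,-1],[128,-96,0,0,-1],[160,-120,0,0,-1],[192,-144,0,0,-1],[198,-149,0,0,-1],[198,-149,0,0,-1]]

```text
t: 1.85
eef_pos: [460.0, -69.6, 374.1]
tcp_rot: [-3.141, 0.0, 0.495]
ft_force: [-0.3, -0.3, 0.2]
opening: 0.006
grip_force: 0.0
```

```bash
python3 -c "
from h import *
rel((-72,-122,380),(-72,-122,200),(-72,-122,114))"
```

```text
t 1.85 loc [ -78.1 -118.6  374.1] F [-0.3 -0.3  0.2] turn to case 0.24
(-72, -122, 380) [ 6.   3.4 -5.9]
(-72, -122, 200) [  6.1   3.5 174.1]
(-72, -122, 114) [  6.1   3.6 260.1]
```

Emit:
step_arm:
  plan:
    - [[1,3,38,0,-1],[2,3,76,0,-1],[2,3,114,0,-1],[2,3,150,0,-1],[2,3,185,0,-1],[2,3,215,0,-1],[2,3,242,0,-1],[2,3,254,0,-1]]

```text
t: 2.52
eef_pos: [460.9, -74.4, 117.6]
tcp_rot: [-3.139, 0.003, 0.49]
ft_force: [-0.3, -0.2, 0.5]
opening: 0.005
grip_force: 0.0
```

```bash
python3 - <<'E'
from h import *
crop("side",240,100,180,150,4.4,"pics/s2.png")
r=45
T=[]
for f in(1.65,1.4,1.2,1.0,.8,.6,.45,.3,.2,.1,0,-.05):
    T.append((round(-34+r*np.cos(f)-6*np.sin(f)-10,1),-122,round(69.5+r*np.sin(f)+6*np.cos(f),1)))
rel(*T)
E
```

```text
t 2.57 loc [ -79.7 -123.1  116.9] F [-1.9 -1.1 -1.1] turn to case -0.06
(np.float64(-53.5), -122, np.float64(113.9)) [26.2 -1.1  2.9]
(np.float64(-42.3), -122, np.float64(114.9)) [37.4 -1.1  1.8]
(np.float64(-33.3), -122, np.float64(113.6)) [46.4 -1.1  3.1]
(np.float64(-24.7), -122, np.float64(110.6)) [55.  -1.1  6.1]
(np.float64(-17.0), -122, np.float64(106.0)) [62.7 -1.1 10.6]
(np.float64(-10.2), -122, np.float64(99.9)) [69.6 -1.1 16.7]
(np.float64(-6.1), -122, np.float64(94.5)) [73.7 -1.1 22.1]
(np.float64(-2.8), -122, np.float64(88.5)) [77.  -1.  28.1]
(np.float64(-1.1), -122, np.float64(84.3)) [78.7 -1.  32.3]
(np.float64(0.2), -122, np.float64(80.0)) [80.  -1.  36.6]
(np.float64(1.0), -122, np.float64(75.5)) [80.9 -1.  41.1]
(np.float64(1.2), -122, np.float64(73.2)) [81.1 -1.  43.4]
```

View pics/s2.png

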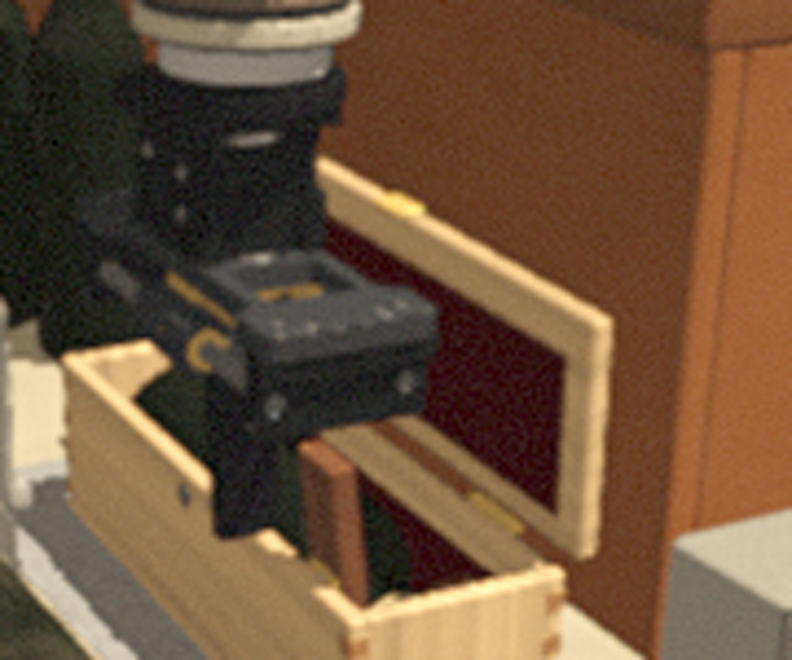

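The picture shows the shut fingers (tip at about (250,530)) just left of the upright flap (top at about (325,450)), with the lid clear behind. I'll start pushing.

Emit:
step_arm:
  plan:
    - [[12,-1,2,0,-1],[22,-1,2,0,-1],[29,-1,2,0,-1],[36,-1,2,0,-1],[42,-1,2,0,-1],[47,-1,3,0,-1],[52,-1,4,0,-1],[56,-1,6,0,-1]]

```text
t: 3.23
eef_pos: [512.3, -45.7, 114.8]
tcp_rot: [3.141, -0.001, 0.491]
ft_force: [-0.8, -0.2, 1.9]
opening: 0.006
grip_force: 0.7
```

```bash
python3 - <<'E'
from h import *
crop("side",240,100,180,150,4.4,"pics/s3.png")
rel((-17,-122,106),(-10,-122,100),(-3,-122,88.5),(0,-122,80),(1,-122,74))
E
```

```text
t 3.28 loc [ -20.4 -122.2  114.4] F [ 0.7 -0.7 -0.6] turn to case 0.03
(-17, -122, 106) [ 3.4 -0.2  8.4]
(-10, -122, 100) [10.3 -0.2 14.4]
(-3, -122, 88.5) [17.3 -0.2 25.9]
(0, -122, 80) [20.3 -0.2 34.4]
(1, -122, 74) [21.3 -0.2 40.4]
```

View pics/s3.png

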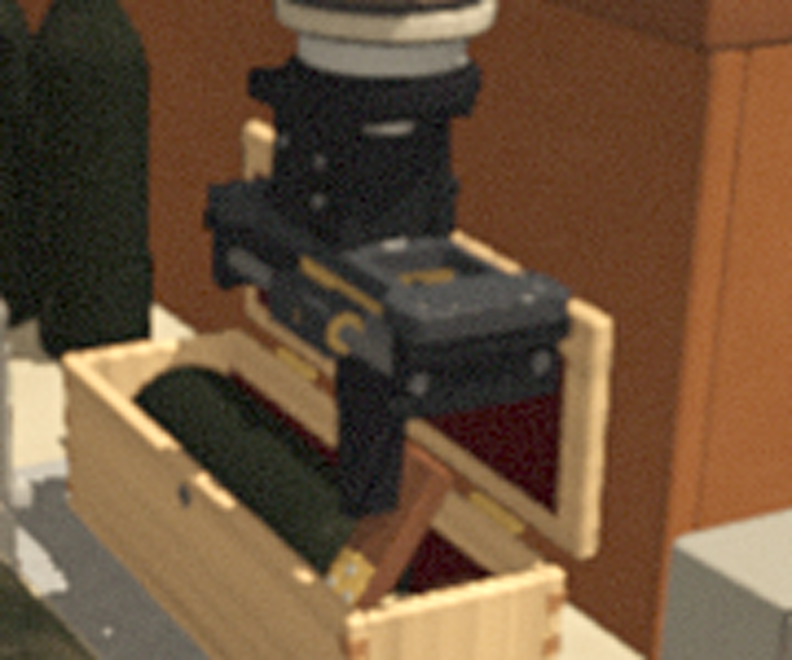

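The flap is tilting (its free edge is near (430,460)) with the finger behind it, so the push works. I'll go on along the arc and down.

Emit:
step_arm:
  plan:
    - [[4,0,3,0,-1],[8,0,7,0,-1],[11,0,12,0,-1],[14,0,17,0,-1],[17,0,22,0,-1],[19,0,27,0,-1],[20,0,31,0,-1],[21,0,34,0,-1]]

```text
t: 3.95
eef_pos: [530.2, -36.1, 79.9]
tcp_rot: [-3.141, 0.0, 0.491]
ft_force: [0.4, 0.2, 1.0]
opening: 0.005
grip_force: 0.6
```

Emit:
step_arm:
  plan:
    - [[1,0,2,0,-1],[1,0,4,0,-1],[1,0,5,0,-1],[1,0,6,0,-1],[1,0,7,0,-1],[1,0,7,0,-1]]

```text
t: 4.45
eef_pos: [531.1, -35.6, 75.4]
tcp_rot: [3.141, -0.001, 0.491]
ft_force: [-6.1, 2.2, 22.8]
opening: 0.004
grip_force: 11.8
```

```bash
python3 -c "
from h import *
rel((5,-122,75.5))"
```

```text
t 4.45 loc [   0.7 -122.1   75.4] F [-6.1  2.2 22.8] turn to case 0.02
(5, -122, 75.5) [ 4.3 -0.1 -0.1]
```

The TCP stopped at z = 75.4 with 23 N of reaction, which matches the flap fully down (75.5). Next I'll go up and over behind the lid.

Emit:
step_arm:
  plan:
    - [[0,0,-20,0,-1],[0,0,-60,0,-1],[0,0,-100,0,-1],[0,0,-140,0,-1],[0,0,-180,0,-1],[0,0,-195,0,-1],[0,0,-195,0,-1]]

```text
t: 5.03
eef_pos: [532.0, -35.9, 272.7]
tcp_rot: [3.137, -0.005, 0.491]
ft_force: [-0.0, -0.0, 0.0]
opening: 0.004
grip_force: 0.0
```

Emit:
step_arm:
  plan:
    - [[30,-25,0,0,-1],[60,-50,0,0,-1],[90,-62,0,0,-1],[110,-62,0,0,-1],[110,-62,0,0,-1]]

```text
t: 5.45
eef_pos: [600.4, 73.1, 266.6]
tcp_rot: [-3.141, 0.001, 0.493]
ft_force: [-0.1, 0.4, -0.3]
opening: 0.005
grip_force: 0.0
```

```bash
python3 - <<'E'
from h import *
crop("top",110,150,270,200,2.9,"pics/t2.png")
rel((105,-60,172),(76,-60,172))
E
```

```text
t 5.5 loc [111.3 -59.3 266.6] F [ 0.  -0.8 -1.2] turn to case 0.12
(105, -60, 172) [-6.1  0.8 94.6]
(76, -60, 172) [-35.1   0.7  94.7]
```

View pics/t2.png

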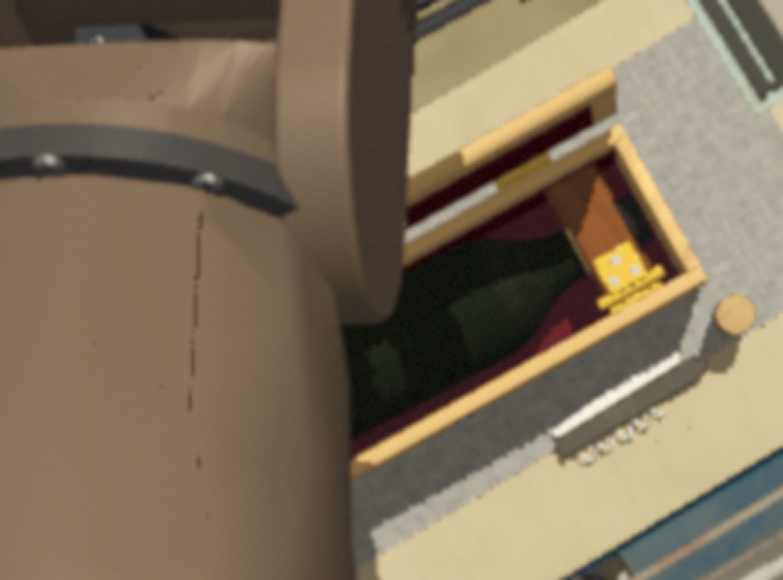

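The flap lies flat across the neck, running from the hinge at (620,270) to about (580,190), and the fingers are behind the lid. I'll descend and push the lid over.

Emit:
step_arm:
  plan:
    - [[-2,0,30,0,-1],[-4,0,60,0,-1],[-6,0,85,0,-1],[-6,0,94,0,-1],[-6,0,94,0,-1]]

```text
t: 5.92
eef_pos: [592.1, 67.4, 172.4]
tcp_rot: [-3.14, 0.004, 0.49]
ft_force: [-0.4, 0.0, 0.8]
opening: 0.001
grip_force: 0.0
```

```bash
python3 - <<'E'
from h import *
r=85
T=[(f,np.round([55.5-r*np.cos(f)+10.6*np.sin(f)+10,-60,88.5+r*np.sin(f)+10.6*np.cos(f)],1)) for f in(1.65,1.5,1.35,1.2,1.05,.9,.75,.6,.45,.3,.2,.1,0)]
rel(*[t for _,t in T])
E
```

```text
t 5.92 loc [102.9 -60.  172.4] F [-0.4  0.   0.8] turn to case -0.02
[ 82.8 -60.  172.4] [-20.1   0.    0. ]
[ 70.1 -60.  174. ] [-32.9   0.1  -1.5]
[ 57.2 -60.  173.8] [-45.8   0.1  -1.3]
[ 44.6 -60.  171.6] [-58.3   0.1   1. ]
[ 32.4 -60.  167.5] [-70.5   0.1   5.2]
[ 21.  -60.  161.7] [-81.9   0.1  11. ]
[ 10.5 -60.  154.2] [-92.4   0.1  18.5]
[  1.3 -60.  145.2] [-1.015e+02  1.000e-01  2.760e+01]
[ -6.4 -60.  135. ] [-109.2    0.2   37.8]
[-12.6 -60.  123.7] [-115.3    0.2   49.1]
[-15.7 -60.  115.8] [-118.4    0.2   57.1]
[-18.  -60.  107.5] [-120.7    0.2   65.4]
[-19.5 -60.   99.1] [-122.1    0.2   73.8]
```

Emit:
step_arm:
  plan:
    - [[-12,0,0,0,-1],[-22,0,0,0,-1],[-31,0,-1,0,-1],[-40,0,-1,0,-1],[-49,0,-1,0,-1],[-58,0,1,0,-1],[-66,0,3,0,-1],[-74,0,7,0,-1]]

```text
t: 6.58
eef_pos: [527.8, 32.7, 168.0]
tcp_rot: [3.141, -0.001, 0.491]
ft_force: [1.7, 0.9, 1.8]
opening: 0.005
grip_force: 1.2
```

```bash
python3 - <<'E'
from h import *
crop("side",240,80,180,150,4.4,"pics/s4.png")
rel((10.5,-60,154),(1,-60,145),(-6.5,-60,135),(-12.5,-60,124),(-16,-60,116),(-18,-60,107.5),(-19.5,-60,99))
E
```

```text
t 6.63 loc [ 28.4 -59.9 166.9] F [0.4 0.  1.3] turn to case 0.01
(10.5, -60, 154) [-17.9   0.1  12.9]
(1, -60, 145) [-27.3   0.1  22. ]
(-6.5, -60, 135) [-34.8   0.1  32. ]
(-12.5, -60, 124) [-40.8   0.1  43. ]
(-16, -60, 116) [-44.3   0.1  51. ]
(-18, -60, 107.5) [-46.3   0.1  59.5]
(-19.5, -60, 99) [-47.8   0.1  68. ]
```

View pics/s4.png

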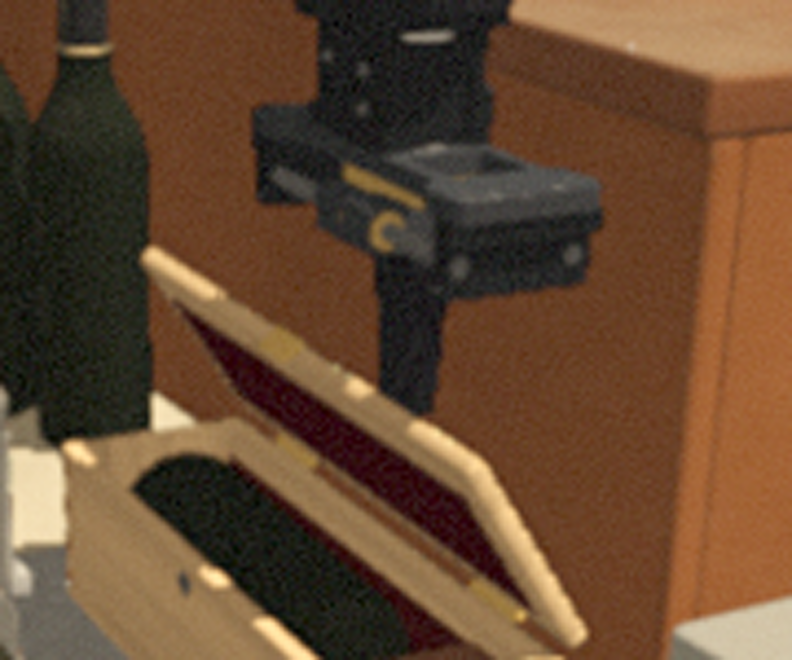

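The lid is now at about 60° (its near corner is at (485,465)) with the finger on its outer face at (410,400). I'll continue along the arc, slowing towards the end.

Emit:
step_arm:
  plan:
    - [[-6,0,3,0,-1],[-12,0,7,0,-1],[-17,0,11,0,-1],[-22,0,16,0,-1],[-27,0,21,0,-1],[-31,0,26,0,-1],[-35,0,31,0,-1],[-38,0,36,0,-1]]

```text
t: 7.3
eef_pos: [494.4, 15.0, 131.0]
tcp_rot: [3.142, 0.0, 0.491]
ft_force: [0.9, 1.1, 0.9]
opening: 0.009
grip_force: 0.6
```

```bash
python3 -c "
from h import *
rel((-12.5,-60,124),(-16,-60,116),(-18,-60,107.5),(-19.5,-60,99))"
```

```text
t 7.3 loc [ -7.8 -60.2 131. ] F [0.9 1.1 0.9] turn to case 0.01
(-12.5, -60, 124) [-4.7 -0.2  7. ]
(-16, -60, 116) [-8.2 -0.2 15. ]
(-18, -60, 107.5) [-10.2  -0.2  23.5]
(-19.5, -60, 99) [-11.6  -0.2  32. ]
```

Emit:
step_arm:
  plan:
    - [[-3,0,4,0,-1],[-5,0,8,0,-1],[-7,0,12,0,-1],[-8,0,15,0,-1],[-9,0,18,0,-1],[-10,0,21,0,-1],[-11,0,23,0,-1],[-12,0,25,0,-1]]

```text
t: 7.97
eef_pos: [484.2, 9.6, 106.4]
tcp_rot: [3.141, -0.0, 0.491]
ft_force: [0.4, -0.3, -0.4]
opening: 0.004
grip_force: 0.4
```

Emit:
step_arm:
  plan:
    - [[0,0,1,0,-1],[0,0,2,0,-1],[0,0,3,0,-1],[0,0,4,0,-1],[0,0,5,0,-1],[0,0,5.5,0,-1],[0,0,6,0,-1],[0,0,6,0,-1]]

```text
t: 8.63
eef_pos: [484.2, 9.6, 100.5]
tcp_rot: [3.142, 0.0, 0.491]
ft_force: [-0.2, 0.2, 0.7]
opening: 0.007
grip_force: 0.0
```

Emit:
step_arm:
  plan:
    - [[0,0,0.5,0,-1],[0,0,1,0,-1],[0,0,1.5,0,-1],[0,0,2,0,-1],[0,0,2.5,0,-1],[0,0,3,0,-1],[0,0,3,0,-1]]

```text
t: 9.22
eef_pos: [484.3, 9.6, 99.1]
tcp_rot: [3.141, -0.001, 0.491]
ft_force: [-7.0, -0.2, 25.8]
opening: 0.006
grip_force: 12.4
```

The TCP stopped at z = 99.1 with 26 N, which matches the shut lid's top at 99. I'll lift off and check.

Emit:
step_arm:
  plan:
    - [[0,0,-10,0,-1],[0,0,-40,0,-1],[0,0,-80,0,-1],[0,0,-120,0,-1],[0,0,-150,0,-1],[0,0,-150,0,-1]]

```text
t: 9.72
eef_pos: [486.2, 9.5, 253.2]
tcp_rot: [3.136, -0.008, 0.491]
ft_force: [0.5, -0.6, 0.8]
opening: 0.009
grip_force: 0.0
```

```bash
python3 - <<'E'
from h import *
crop("side",230,150,220,165,3.6,"pics/s5.png")
rel()
E
```

```text
t 9.77 loc [-18.5 -60.7 250.3] F [-0.6  0.1 -0.1] turn to case 0.03
```

View pics/s5.png

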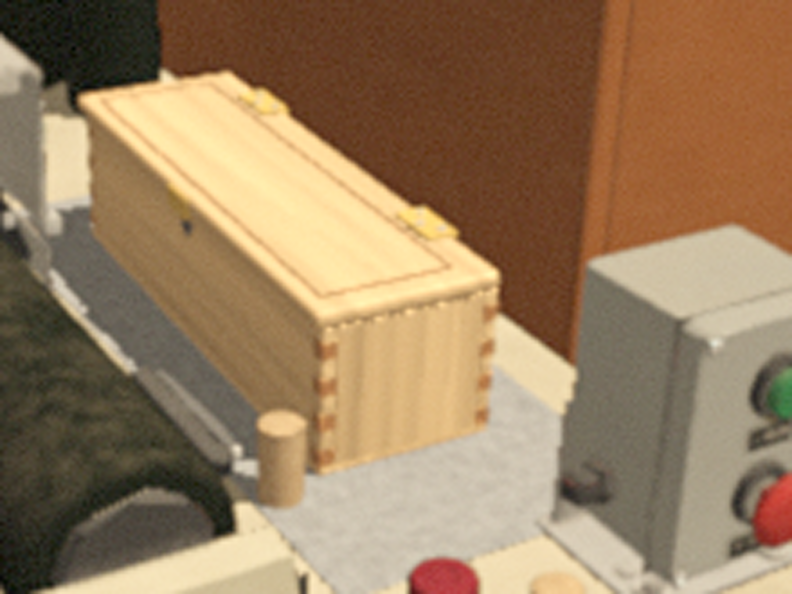

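The lid lies flush on the rim all round (edge from (80,95) to (320,320) to (497,275)), the cork at (282,455) stands undisturbed, and the gripper is clear.

```bash
python3 -c "
from cell import env
print(env.job_done())"
```

```text
the job is handed in; nothing more can be done
None
```

The flap was pushed fully down over the bottle's neck first, then the lid was swung over and pressed shut without slamming; nothing else was seen to move, and the job was handed in at about 10 s.

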